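# Count a stone and hold the sprung clamp open at the index

## Robot

A 6-joint arm with a two-finger parallel gripper is mounted at the origin on a cart in front of the work surface, level with it; the furniture and walls round the work are solid. World frame = base frame: x ahead of the robot, y to its left, z up, the work surface at z = 0. Lengths are in m, angles in degrees, forces in N, time in s.
With the tool pointing down it reaches from about 0.25 to 0.725 m from the base axis. Payload 9.7 kg.
Tool frame: the origin (TCP) lies where the fingers leave the gripper's body, on its centre line; the fingertips stand 73 mm ahead of it and the grasp point (between the pads) lies 54 mm ahead of it; z points along the fingers, y is the line along which they close (so a half turn about z gives the same grasp; the last joint's range is limited). The gripper opens to 85 mm and grips with 20 to 120 N. Pads are 22 mm wide; open, the fingers measure 114 mm over their backs; the gripper's body (76 mm by 85 mm) begins 54 mm behind the grasp point. The pads swing forward as they close: fully open they stand 13 mm farther back than shut.
Start: joints at [68.182, 4.979, 10.078, 95.1, 0, 90], TCP at [0.204, 0.511, 0.304] pointing down, gripper open.
Joint ranges: [-179.16, 179.16], [-48.56, 103.87], [-65.8, 70.77], [-126.05, 130.52], [-82.76, 87.17], [-180, 180]. Speed limits (degrees/s): [127.2, 127.2, 147.25, 180, 180, 180].

## Interface

Orientations are given as [roll, pitch, yaw] about the fixed x, y, z axes, in that order (R = Rz(yaw) Ry(pitch) Rx(roll)).
In Python, from workcell import sensors, imaging, bot gives the robot as it stands.
- The arm moves only by the tool apply_moves, never from a script. Its argument "rows" is a list of rows, each a list of 3 entries, a list of its own where there are three numbers: the shift along the tool's x, y, z in units of 10 cm (1.0 is 10 cm), then the turn, a rotation vector about the tool's x, y, z in units of 30 degrees (1.0 is 30 degrees), then the opening, from 0 (shut) to 1 (fully open). A call has 1 to 20 rows; each row is the pose to reach, as a shift and turn from the pose commanded when the call began, along the tool's axes at that moment; what a row does not reach only later rows make up. A row lasts 1/10 s, in which the tool goes at most 50 mm and 8.59 degrees, less where a joint would pass 70% of its speed; a pose out of reach is approached as far as the arm can. A call with a number of a shift or a turn outside -1 to 1 is refused whole. A call with a gripper value outside its range is refused whole. The fingers move at their own pace and stop on an object; "force" is the grip in N (left out, the last holds). Time passes only in rows, so rows that repeat a pose let the fingers close. It gives the time, the measured TCP pose, the force, the opening and the grip force at its end, in the units of the state.
- sensors.get_obs(): the state, without advancing time (a new reading comes with each control period).
- imaging.camera(name): name is "scene" or "top" or "wrist"; returns (picture, depth): 384x512x3 uint8, red, green, blue; 384x512 float32, m along the optical axis (not along the pixel's ray), 0 where there is no reading.
- imaging.get_calibration(name): a dict with "intrinsics" (3x3 intrinsics, pixels), "world_from_camera" (4x4, takes a point from camera to world coordinates). Camera axes: x right, y down, z forward; pixel columns grow to the right and rows downward; lengths in m; the calibration is good to about 2 mm. A picture is of the moment at which its call begins: read the wrist's pose just before it. get_calibration takes no time and is no camera call; for the wrist camera it gives the pose at the moment of the call.
- bot.job_done(): hands the job in; it is judged then, once.
The state is a dict: "time": time; "q": joint angles; "qd": joint speeds; "joint_efforts": joint torques, N m; "ee_pos": TCP position; "tcp_rot": TCP orientation; "wrist_force": force on the tool from outside, world axes, zero at the start; "torque": the same for the moment, N m; "opening": finger opening in m; "grasp_force": force on a finger pad.
Only numpy, scipy, OpenCV 4.12 (cv2) and the standard library are available. Lean on these libraries where they do the work, as an engineer would, in place of code of your own. Each camera call takes 0.05 s, during which the arm holds its last target. There are 200 camera calls.

## Task

The next stone is about to be clamped for cleaning. With the clamp still shut, count the stone on the tally counter: swing its lever all the way to the stop and let it spring back. Then pull the clamp's sprung jaw open by its T-handle until the pointer on the jaw lines up with the index on the side rule, and hold it there: your program finishes while the robot is still holding the jaw open for a colleague to put the stone in. Do not disturb the loupe and the flat stone lying nearby.

Things in the scene. Friction and masses are not known exactly. Their poses are not given: they have to be found in the camera images.
- clamp: Sprung stone clamp, bolted down; dark steel base plate 225 (its x) x 110 (its y) x 14 mm, with a fixed jaw at its +x end and a sliding aluminium jaw in front of it. Origin on the table surface, 7.5 mm from the middle of the plate towards the fixed jaw; x points from the handle end to the fixed jaw, away from the robot at yaw 0; z up. Jaws reach 60 mm above the table; nothing on the clamp is higher but the T-handle.
- jaw_handle (a point): Middle of the cross bar of the sliding jaw's T-handle: a level steel bar 12 mm thick and 72 mm long, along the clamp's y, 94 mm above the table, on an upright 10 mm stem at its middle. Room for a finger before and behind the bar (at that height nothing else is near). It moves with the jaw.
- jaw (a joint): Opening of the sliding jaw, m: 0 shut (as it starts), 0.075 fully open; grows as the jaw moves along the clamp's -x. A spring pulls it shut with 4 N at 0, rising 80 N per m (about 8 N at 0.055); it does not latch.
- jaw_pointer (a point): Tip of the pointer, a thin steel blade (2 mm in the clamp's x) on the side of the sliding jaw, 42 mm above the table; it moves with the jaw and passes above the rule and the index. It stands 71 mm from the handle bar, towards the fixed jaw.
- index_mark (a point): The mark: top of the thin ridge (2 mm) across the middle of the index, a steel rider 12 x 20 x 14 mm fixed on the rule along the clamp's -y side, 36 mm above the table. The jaw is to be opened until the pointer has the same position along the clamp's x as this mark; that is 30 to 60 mm of opening, differing each time. Nothing stops the jaw there.
- tally_axis (a point): Point on the vertical axis of the tally counter's lever, 86 mm above the table. The counter is a grey drum 66 mm in diameter, its top 55 mm above the table, bolted down on a dark plate 100 x 80 mm.
- tally_knob (a point): Middle of the graspable part of the upright pin at the end of the counter's lever: pin 12 mm in diameter, standing from 62 to 106 mm above the table, this point at 88 mm, 48 mm from the axis. The flat lever arm joins it 58 to 63 mm above the table. It moves with the lever.
- tally_lever (a joint): Angle of the counter's lever, rad: 0 at rest (pin front left as seen from the robot), 1.1 at its stop (pin front right); it turns counter-clockwise seen from above. A spring returns it, about 1 N at the pin at rest and 2 N at the stop.
- tally: The tally counter (grey drum on a plate, see its axis); origin on the table below the axis, x away from the robot at yaw 0.
- loupe: Bystander: black and white loupe, 42 mm in diameter, 40 mm high; origin under its middle.
- flat_stone: Bystander: flat grey stone 53 x 72 x 17 mm, waiting to be clamped; origin under its middle.

How it is judged:
By the outcome, as a careful person would: the job done as asked, in the order asked, and still so for the second after the job is handed in, while the arm keeps its last pose, push and grip.
It also fails if it takes over 48 s, if anything falls off the work surface, if the arm or the gripper's body presses on something with over 40 N, if the wrist force passes 120 N, or if a joint passes its speed limit or range.

## Working session

There is one attempt and no reset: what is moved stays moved. The work goes in short steps, Python scripts to look and compute and a tool call to move; the robot and the scene stay as the last step left them, time stands still between calls to the robot, and variables do not carry over. Pictures are saved under pics/ and viewed, at most 10 in all, crops included, and the job is handed in when it is done.

Besides the shell and the picture viewer there is one more tool, called after "Emit:" in YAML: its name, and indented under it one key for each argument. apply_moves: Moves the arm, as the interface text tells. Its arguments: {"type":"object","properties":{"rows":{"type":"array"},"force":{"type":"number"}},"required":["rows"]}

```bash
mkdir -p pics; python3 - <<'E'
from workcell import sensors, imaging, bot
import cv2,numpy as np
o=sensors.get_obs(); print(o)
for n in ("top","scene"):
    p,d=imaging.camera(n); c=imaging.get_calibration(n)
    cv2.imwrite(f"pics/{n}0.png",p[:,:,::-1]); np.savez(f"{n}0.npz",p=p,d=d,K=c["intrinsics"],T=c["world_from_camera"])
    print(n,c)
E
```

```text
{'time': 0.0, 'q': array([ 6.81824104e+01,  5.01301055e+00,  1.00327673e+01,  9.51000710e+01,
       -6.96509422e-04,  8.99994759e+01]), 'qd': array([ 0.02268834,  0.0274603 , -0.03837351, -0.08671854,  0.04210553,
        0.00445204]), 'joint_efforts': array([-9.34901109e-04, -5.20388210e+01,  4.64804220e+01,  1.62049709e-02,
       -6.72102647e-05, -1.05508511e-05]), 'ee_pos': array([0.20435967, 0.51047412, 0.30314957]), 'tcp_rot': array([-1.79919686e+02,  6.95774067e-04,  1.58182936e+02]), 'wrist_force': array([ 0.06373533,  0.03058381, -0.19060783]), 'torque': array([-0.00676744, -0.00162331,  0.0110413 ]), 'grasp_force': 0.0, 'opening': 0.08543563603458473}
top {'intrinsics': array([[391.50881512,   0.        , 255.73085259],
       [  0.        , 391.50881512, 189.55258726],
       [  0.        ,   0.        ,   1.        ]]), 'world_from_camera': array([[ 0.13409154, -0.97092001,  0.1983275 ,  0.45395414],
       [-0.99096314, -0.13069267,  0.03019074, -0.00647519],
       [-0.00339285, -0.20058357, -0.97967072,  0.92948167],
       [ 0.        ,  0.        ,  0.        ,  1.        ]])}
scene {'intrinsics': array([[413.06496703,   0.        , 253.6920082 ],
       [  0.        , 413.06496703, 189.47816078],
       [  0.        ,   0.        ,   1.        ]]), 'world_from_camera': array([[-0.8890654 , -0.180806  ,  0.42056141,  0.28761408],
       [-0.45761379,  0.37578847, -0.80583661,  0.68643861],
       [-0.01234203, -0.90889615, -0.41683985,  0.43363622],
       [ 0.        ,  0.        ,  0.        ,  1.        ]])}
```

View pics/top0.png

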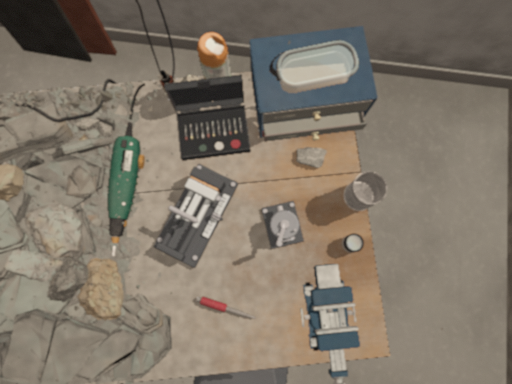

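View pics/scene0.png

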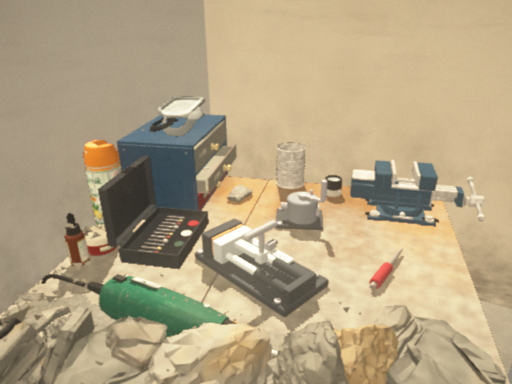

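The top view shows the clamp at about (197,217), handle end to the lower left, the tally at (283,225) with its pin near (280,240), the loupe at (353,243) and the flat stone at (311,157). I'll enlarge the top view and get 3D points.

```bash
cat > h.py <<'E'
import numpy as np
def ray(K,T,u,v,z):
    d=T[:3,:3]@np.linalg.inv(K)@np.array([u,v,1.]); o=T[:3,3]
    return o+d*(z-o[2])/d[2]
def cloud(p,d,K,T):
    v,u=np.mgrid[:d.shape[0],:d.shape[1]]
    X=np.stack([(u-K[0,2])/K[0,0]*d,(v-K[1,2])/K[1,1]*d,d],-1)
    return X@T[:3,:3].T+T[:3,3]
E
python3 - <<'E'
import numpy as np,cv2
from h import *
a=np.load("top0.npz");p,d,K,T=[a[k] for k in "pdKT"]
c=p[150:280,140:310]; cv2.imwrite("pics/topc.png",cv2.resize(c,None,fx=4.5,fy=4.5,interpolation=cv2.INTER_CUBIC)[:,:,::-1])
W=cloud(p,d,K,T)
# heights
for name,(u0,u1,v0,v1) in dict(clamp=(150,240,160,270),tally=(258,305,200,255)).items():
    w=W[v0:v1,u0:u1].reshape(-1,3)
    for lo,hi in ((.008,.02),(.03,.045),(.05,.066),(.075,.12)):
        m=(w[:,2]>lo)&(w[:,2]<hi); q=w[m]
        if m.sum()>3:
            print(name,lo,hi,m.sum(),q.mean(0).round(4),cv2.minAreaRect((q[:,:2]*1000).astype(np.float32)))
E
```

```text
clamp 0.008 0.02 2092 [0.5452 0.1484 0.0144] ((562.7159423828125, 153.9588623046875), (110.81342315673828, 225.24624633789062), 71.29241180419922)
clamp 0.03 0.045 1003 [0.5272 0.1689 0.0359] ((550.6802368164062, 147.74819946289062), (105.42982482910156, 200.46913146972656), 71.68452453613281)
clamp 0.05 0.066 869 [0.6237 0.1419 0.0571] ((598.2595825195312, 151.51809692382812), (80.08575439453125, 119.97154235839844), 71.09833526611328)
clamp 0.075 0.12 169 [0.5483 0.1672 0.0987] ((548.4447631835938, 167.4338836669922), (69.7101821899414, 10.523063659667969), 71.45790100097656)
tally 0.008 0.02 294 [ 0.5715 -0.0454  0.0093] ((566.259765625, -50.14799118041992), (99.3421401977539, 79.30032348632812), 20.68351936340332)
tally 0.03 0.045 71 [ 0.5629 -0.0477  0.0374] ((560.09130859375, -41.26997756958008), (82.50493621826172, 44.335628509521484), 28.53364372253418)
tally 0.05 0.066 663 [ 0.5596 -0.0524  0.0561] ((557.1885986328125, -54.115970611572266), (71.80474090576172, 64.06749725341797), 22.518386840820312)
tally 0.075 0.12 31 [ 0.5134 -0.0433  0.1026] ((513.2899780273438, -43.64873504638672), (10.248278617858887, 10.442824363708496), 6.324742317199707)
```

View pics/topc.png

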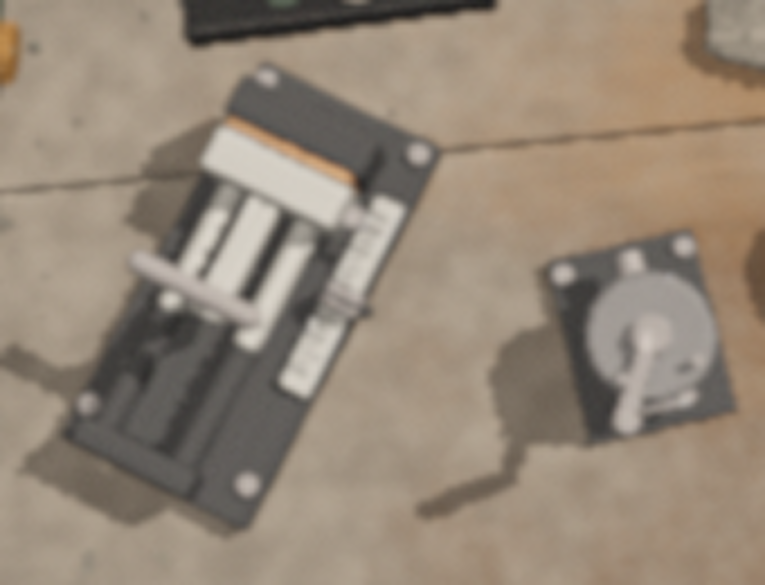

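The crop shows the T-bar from (135,262) to (258,318), the pointer near (352,215), the index ridge near (343,303), and the tally hub at (655,333) with its pin at (628,415). The clamp's yaw is about -18.6° and the tally's about 20.7°. Next I'll compute the targets and plan the transit.

```bash
cat >> h.py <<'E'
from scipy.spatial.transform import Rotation as R
def step(p0,y0,p1,y1):
    """row entries for going from (p0,yaw0) to (p1,yaw1), tool down"""
    R0=R.from_euler('xyz',[180,0,y0],degrees=True); R1=R.from_euler('xyz',[180,0,y1],degrees=True)
    s=R0.inv().apply(np.array(p1)-np.array(p0))*10; t=(R0.inv()*R1).as_rotvec(degrees=True)/30
    return s.round(3),t.round(3)
def path(p0,y0,p1,y1,n):
    P=np.linspace(p0,p1,n+1);Y=np.linspace(y0,y1,n+1)
    for i in range(n): print(*[x.tolist() for x in step(P[i],Y[i],P[i+1],Y[i+1])],P[i+1].round(3),Y[i+1])
E
python3 - <<'E'
from h import *
a=np.load("top0.npz");p,d,K,T=[a[k] for k in "pdKT"]
f=lambda u,v,z: ray(K,T,140+u/4.5-.4,150+v/4.5-.4,z)
cx=np.array([np.cos(np.radians(-18.6)),np.sin(np.radians(-18.6)),0])
for n,u,v,z in (("hub",655,333,.064),("pin",628,415,.106),("index",343,303,.036),("pointer",352,215,.042),("barA",135,262,.1),("barB",258,318,.1)):
    q=f(u,v,z);print(n,q.round(4),(q@cx).round(4))
h=np.array([.5484,.1674,.094]);print("handle",h@cx,"pointer expected",h@cx+.071)
path([.204,.511,.303],158.18,[.512,-.044,.22],20.7,7)
E
```

```text
hub [ 0.5615 -0.0548  0.064 ] 0.5497
pin [ 0.5167 -0.0446  0.106 ] 0.5039
index [0.559  0.1033 0.036 ] 0.4968
pointer [0.6037 0.105  0.042 ] 0.5387
barA [0.5576 0.1967 0.1   ] 0.4658
barB [0.539  0.1342 0.1   ] 0.468
handle 0.46636240767275994 pointer expected 0.5373624076727599
[-0.703, -0.573, 0.119] [0.0, -0.0, 0.655] [0.248 0.432 0.291] 138.54
[-0.855, -0.303, 0.119] [-0.0, -0.0, 0.655] [0.292 0.352 0.279] 118.9
[-0.907, 0.002, 0.119] [-0.0, -0.0, 0.655] [0.336 0.273 0.267] 99.25999999999999
[-0.853, 0.307, 0.119] [0.0, -0.0, 0.655] [0.38  0.194 0.256] 79.61999999999999
[-0.701, 0.576, 0.119] [-0.0, -0.0, 0.655] [0.424 0.115 0.244] 59.97999999999999
[-0.466, 0.778, 0.119] [0.0, -0.0, 0.655] [0.468 0.035 0.232] 40.339999999999975
[-0.178, 0.889, 0.119] [0.0, -0.0, 0.655] [ 0.512 -0.044  0.22 ] 20.7
```

Emit:
apply_moves:
  rows:
    - [[-0.35,-0.287,0.06],[0,0,0.33],0.5]
    - [[-0.703,-0.573,0.12],[0,0,0.655],0.5]
    - [[-0.703,-0.573,0.12],[0,0,0.655],0.5]
    - [[-0.703,-0.573,0.12],[0,0,0.655],0.5]

```text
time: 0.5
ee_pos: [0.2489, 0.4304, 0.2918]
tcp_rot: [-180.0, -0.0, 138.4]
wrist_force: [-0.9, 1.0, 0.0]
opening: 0.0427
grasp_force: 0.0
```

Emit:
apply_moves:
  rows:
    - [[-0.43,-0.15,0.06],[0,0,0.33],0.5]
    - [[-0.855,-0.303,0.12],[0,0,0.655],0.5]
    - [[-0.855,-0.303,0.12],[0,0,0.655],0.5]
    - [[-0.855,-0.303,0.12],[0,0,0.655],0.5]

```text
time: 0.9
ee_pos: [0.2927, 0.3518, 0.2799]
tcp_rot: [180.0, -0.0, 118.9]
wrist_force: [-0.5, 0.5, 0.6]
opening: 0.0427
grasp_force: 0.0
```

Emit:
apply_moves:
  rows:
    - [[-0.45,0,0.06],[0,0,0.33],0.5]
    - [[-0.907,0,0.12],[0,0,0.655],0.5]
    - [[-0.907,0,0.12],[0,0,0.655],0.5]
    - [[-0.907,0,0.12],[0,0,0.655],0.5]

```text
time: 1.3
ee_pos: [0.3365, 0.2727, 0.2679]
tcp_rot: [-180.0, -0.0, 99.3]
wrist_force: [0.1, 0.2, -0.2]
opening: 0.0429
grasp_force: 0.0
```

Emit:
apply_moves:
  rows:
    - [[-0.43,0.15,0.06],[0,0,0.33],0.5]
    - [[-0.853,0.307,0.12],[0,0,0.655],0.5]
    - [[-0.853,0.307,0.12],[0,0,0.655],0.5]
    - [[-0.853,0.307,0.12],[0,0,0.655],0.5]
    - [[-0.853,0.307,0.12],[0,0,0.655],0.5]

```text
time: 1.8
ee_pos: [0.38, 0.1945, 0.256]
tcp_rot: [-180.0, -0.0, 79.9]
wrist_force: [0.4, 0.2, 0.5]
opening: 0.0425
grasp_force: 0.0
```

```bash
cat > shot.py <<'E'
import sys,cv2,numpy as np
from workcell import imaging
n=sys.argv[1]
c=imaging.get_calibration("wrist"); p,d=imaging.camera("wrist")
cv2.imwrite(f"pics/{n}.png",p[:,:,::-1]); np.savez(f"{n}.npz",p=p,d=d,K=c["intrinsics"],T=c["world_from_camera"])
E
python3 shot.py w1
```

```text
(no output)
```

View pics/w1.png

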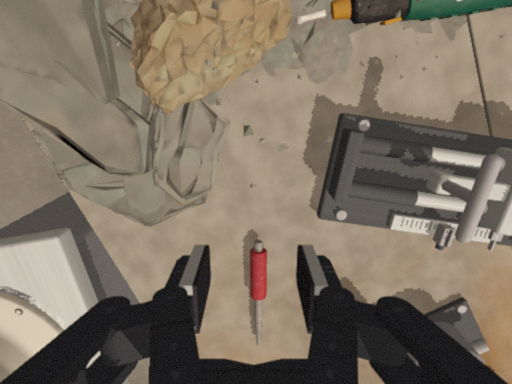

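The wrist view looks toward +y. The clamp is at the right, with the index near (442,237) and the bar near (482,195). I'll go on to the tally.

Emit:
apply_moves:
  rows:
    - [[-0.35,0.29,0.06],[0,0,0.33],0.5]
    - [[-0.701,0.576,0.12],[0,0,0.655],0.5]
    - [[-0.701,0.576,0.12],[0,0,0.655],0.5]
    - [[-0.701,0.576,0.12],[0,0,0.655],0.5]

```text
time: 2.25
ee_pos: [0.4243, 0.1141, 0.2438]
tcp_rot: [-180.0, 0.0, 60.0]
wrist_force: [0.1, 0.3, 1.2]
opening: 0.0429
grasp_force: 0.0
```

Emit:
apply_moves:
  rows:
    - [[-0.23,0.39,0.06],[0,0,0.33],0.5]
    - [[-0.466,0.778,0.12],[0,0,0.655],0.5]
    - [[-0.466,0.778,0.12],[0,0,0.655],0.5]
    - [[-0.466,0.778,0.12],[0,0,0.655],0.5]

```text
time: 2.65
ee_pos: [0.4683, 0.0353, 0.2318]
tcp_rot: [-180.0, 0.0, 40.4]
wrist_force: [-0.2, 0.9, 0.7]
opening: 0.0426
grasp_force: 0.0
```

Emit:
apply_moves:
  rows:
    - [[-0.09,0.44,0.06],[0,0,0.33],0.5]
    - [[-0.178,0.889,0.12],[0,0,0.655],0.5]
    - [[-0.178,0.889,0.12],[0,0,0.655],0.5]
    - [[-0.178,0.889,0.12],[0,0,0.655],0.5]
    - [[-0.178,0.889,0.12],[0,0,0.655],0.5]

```text
time: 3.15
ee_pos: [0.5119, -0.0431, 0.2203]
tcp_rot: [-180.0, -0.0, 21.0]
wrist_force: [0.6, 0.1, -0.1]
opening: 0.0428
grasp_force: 0.0
```

```bash
python3 shot.py w2; python3 -c "
from h import *
from workcell import sensors
o=sensors.get_obs();print(o['ee_pos'],o['tcp_rot'])
a=np.load('w2.npz');p,d,K,T=[a[k] for k in 'pdKT']
W=cloud(p,d,K,T)
import cv2
for lo,hi in ((.05,.066),(.075,.11)):
    m=(W[...,2]>lo)&(W[...,2]<hi)&(abs(W[...,0]-.55)<.1)&(abs(W[...,1]+.05)<.06)&(d>0);q=W[m];print(len(q),q.mean(0),cv2.minAreaRect((q[:,:2]*1000).astype(np.float32)))
"
```

```text
[ 0.51190543 -0.0431498   0.22034089] [ 1.79997119e+02 -3.33970583e-02  2.09412651e+01]
6267 [ 0.56148205 -0.05396689  0.05609982] ((557.8511352539062, -56.839012145996094), (72.79801177978516, 65.05375671386719), 23.053218841552734)
514 [ 0.51656558 -0.04541469  0.09780173] ((514.6464233398438, -46.221519470214844), (11.570121765136719, 11.383079528808594), 71.79425811767578)
```

View pics/w2.png

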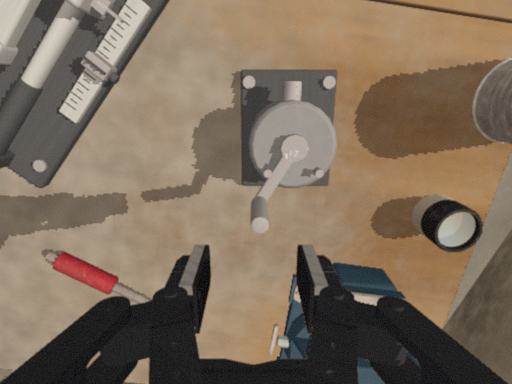

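The view shows the lever pin at (260,215), the hub at (293,148) and the loupe at (455,222), clear of the swing. I'll descend around the pin and push.

Emit:
apply_moves:
  rows:
    - [[-0.02,0.04,0.2],[0,0,0],0.5]
    - [[-0.02,0.04,0.4],[0,0,0],0.5]
    - [[-0.02,0.04,0.6],[0,0,0],0.5]
    - [[-0.02,0.04,0.78],[0,0,0],0.5]
    - [[-0.02,0.04,0.78],[0,0,0],0.5]
    - [[-0.02,0.04,0.78],[0,0,0],0.5]

```text
time: 3.8
ee_pos: [0.5115, -0.0483, 0.1426]
tcp_rot: [180.0, -0.0, 20.8]
wrist_force: [0.6, 0.4, -0.1]
opening: 0.0429
grasp_force: 0.0
```

Emit:
apply_moves:
  rows:
    - [[0,0.08,0],[0,0,0],0.5]
    - [[0,0.14,0],[0,0,0],0.5]
    - [[0,0.18,0],[0,0,0],0.5]
    - [[0,0.22,0],[0,0,0],0.5]
    - [[0,0.26,0],[0,0,0],0.5]
    - [[0,0.3,0],[0,0,0],0.5]
    - [[0,0.34,0],[0,0,0],0.5]
    - [[0,0.38,0],[0,0,0],0.5]
    - [[0,0.42,0],[0,0,0],0.5]
    - [[0,0.46,0],[0,0,0],0.5]
    - [[0,0.5,0],[0,0,0],0.5]
    - [[0,0.54,0],[0,0,0],0.5]
    - [[0,0.57,0],[0,0,0],0.5]
    - [[0,0.6,0],[0,0,0],0.5]
    - [[0,0.6,0],[0,0,0],0.5]

```text
time: 5.3
ee_pos: [0.533, -0.1055, 0.142]
tcp_rot: [180.0, -0.0, 20.6]
wrist_force: [1.3, 3.5, -0.3]
opening: 0.0428
grasp_force: 1.5
```

Emit:
apply_moves:
  rows:
    - [[0,0.02,0],[0,0,0],0.5]
    - [[0,0.04,0],[0,0,0],0.5]
    - [[0,0.04,0],[0,0,0],0.5]

```text
time: 5.6
ee_pos: [0.5343, -0.1091, 0.142]
tcp_rot: [-180.0, -0.0, 20.6]
wrist_force: [2.5, 4.0, 0.3]
opening: 0.0424
grasp_force: 1.9
```

Emit:
apply_moves:
  rows:
    - [[0,0.02,0],[0,0,0],0.5]
    - [[0,0.03,0],[0,0,0],0.5]
    - [[0,0.03,0],[0,0,0],0.5]

```text
time: 5.9
ee_pos: [0.5348, -0.1102, 0.1418]
tcp_rot: [-179.8, -0.0, 20.7]
wrist_force: [-1.6, 15.4, 2.3]
opening: 0.0431
grasp_force: 7.2
```

The force jumped, so the lever is at the stop. I'll nudge it slightly further to be sure and look.

Emit:
apply_moves:
  rows:
    - [[0,0.01,0],[0,0,0],0.5]
    - [[0,0.01,0],[0,0,0],0.5]

```text
time: 6.1
ee_pos: [0.535, -0.1105, 0.1417]
tcp_rot: [-179.7, -0.0, 20.7]
wrist_force: [-0.5, 18.7, 2.7]
opening: 0.0426
grasp_force: 9.1
```

```bash
python3 shot.py w3; python3 -c "
from h import *
import cv2
a=np.load('w3.npz');p,d,K,T=[a[k] for k in 'pdKT']
W=cloud(p,d,K,T)
m=(W[...,2]>.075)&(W[...,2]<.108)&(np.hypot(W[...,0]-.5595,W[...,1]+.055)<.062)&(d>0);q=W[m];print(len(q),q.mean(0),q.min(0),q.max(0))
"
```

```text
2891 [ 0.53466971 -0.088455    0.09567702] [ 0.51690002 -0.09973181  0.07502508] [ 0.5395231  -0.07468872  0.10799665]
```

View pics/w3.png

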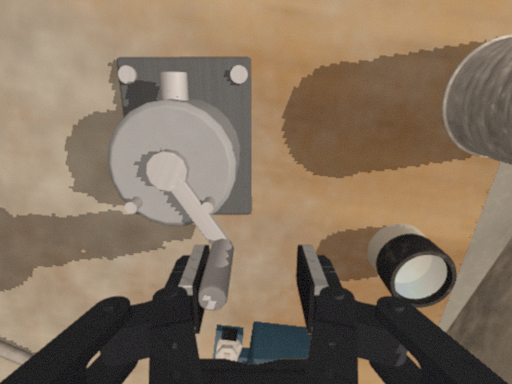

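The lever lies against the stop post near (207,208). I'll let it spring back by returning, then lift.

Emit:
apply_moves:
  rows:
    - [[0,-0.15,0],[0,0,0],0.5]
    - [[0,-0.3,0],[0,0,0],0.5]
    - [[0,-0.45,0],[0,0,0],0.5]
    - [[0,-0.6,0],[0,0,0],0.5]
    - [[0,-0.66,0],[0,0,0],0.5]
    - [[0,-0.66,0],[0,0,0],0.5]
    - [[0,-0.66,-0.3],[0,0,0],0.5]
    - [[0,-0.66,-0.6],[0,0,0],0.5]
    - [[0,-0.66,-0.8],[0,0,0],0.5]
    - [[0,-0.66,-0.8],[0,0,0],0.5]

```text
time: 7.15
ee_pos: [0.5134, -0.0516, 0.225]
tcp_rot: [179.9, -0.2, 20.6]
wrist_force: [0.1, 0.0, 0.2]
opening: 0.0428
grasp_force: 0.0
```

```bash
python3 shot.py w4; python3 -c "
from h import *
from workcell import sensors
o=sensors.get_obs();print(o['ee_pos'],o['tcp_rot'])
a=np.load('w4.npz');p,d,K,T=[a[k] for k in 'pdKT']
W=cloud(p,d,K,T)
m=(W[...,2]>.075)&(W[...,2]<.11)&(abs(W[...,0]-.55)<.1)&(abs(W[...,1]+.05)<.06)&(d>0);q=W[m];print(len(q),q.mean(0))
h=[.5484,.1674]; 
path(o['ee_pos'],o['tcp_rot'][2],[.53,.09,.24],71.4,2)
"
```

```text
[ 0.51298565 -0.05149269  0.22309921] [ 1.79916606e+02 -1.28239029e-01  2.06094694e+01]
479 [ 0.5166708  -0.04573712  0.09792996]
[0.329, -0.632, -0.085] [0.0, 0.0, -0.847] [0.521 0.019 0.232] 46.004734708534166
[0.568, -0.43, -0.085] [-0.0, 0.0, -0.847] [0.53 0.09 0.24] 71.4
```

The pin is back at its rest position. Next is a close look at the clamp.

Emit:
apply_moves:
  rows:
    - [[0.16,-0.32,-0.04],[0,0,-0.28],0.6]
    - [[0.33,-0.63,-0.09],[0,0,-0.56],0.6]
    - [[0.33,-0.63,-0.09],[0,0,-0.847],0.8]
    - [[0.33,-0.63,-0.09],[0,0,-0.847],1]
    - [[0.33,-0.63,-0.09],[0,0,-0.847],1]

```text
time: 7.7
ee_pos: [0.5207, 0.0192, 0.2299]
tcp_rot: [-180.0, 0.1, 45.8]
wrist_force: [-0.5, 0.1, 0.0]
opening: 0.0852
grasp_force: 0.0
```

Emit:
apply_moves:
  rows:
    - [[0.28,-0.2,-0.04],[0,0,-0.28],1]
    - [[0.57,-0.3,-0.09],[0,0,-0.56],1]
    - [[0.57,-0.3,-0.09],[0,0,-0.847],1]
    - [[0.57,-0.3,-0.09],[0,0,-0.847],1]
    - [[0.57,-0.3,-0.09],[0,0,-0.847],1]

```text
time: 8.2
ee_pos: [0.5388, 0.0806, 0.2394]
tcp_rot: [-180.0, 0.0, 71.0]
wrist_force: [-0.5, -0.4, -0.9]
opening: 0.0856
grasp_force: 0.0
```

```bash
python3 shot.py w5; python3 -c "
from h import *
import cv2
from workcell import sensors
o=sensors.get_obs();print(o['ee_pos'],o['tcp_rot'])
a=np.load('w5.npz');p,d,K,T=[a[k] for k in 'pdKT']
W=cloud(p,d,K,T)
m=(W[...,2]>.086)&(W[...,2]<.11)&(abs(W[...,0]-.55)<.08)&(abs(W[...,1]-.167)<.06)&(d>0);q=W[m];print(len(q),q.mean(0),cv2.minAreaRect((q[:,:2]*1000).astype(np.float32)))
cv2.imwrite('pics/w5b.png',cv2.resize(p,(800,600),interpolation=cv2.INTER_CUBIC)[:,:,::-1])
"
```

```text
[0.53875716 0.08053021 0.23951678] [-1.7997270e+02  2.3959633e-02  7.1050173e+01]
2189 [0.55018181 0.16738746 0.09833717] ((549.3311767578125, 166.00006103515625), (70.9654769897461, 11.944957733154297), 71.34835052490234)
```

View pics/w5b.png

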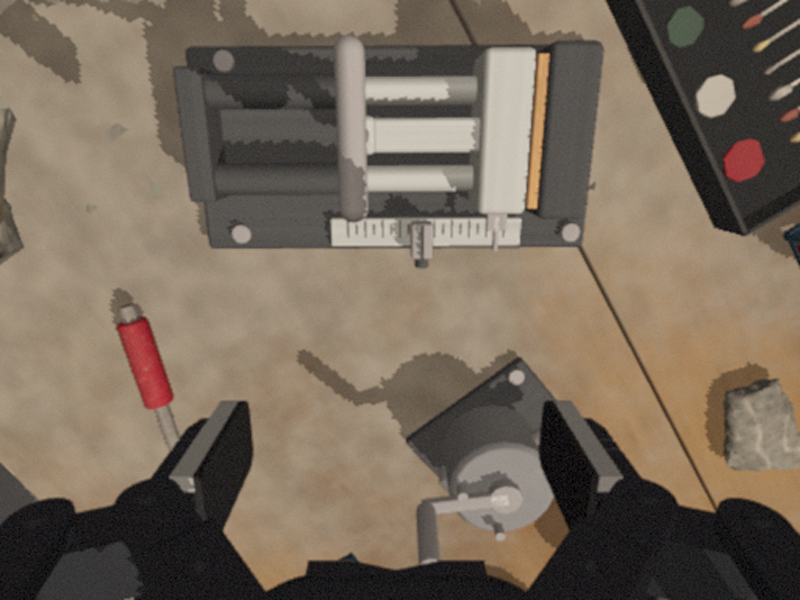

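The index rider sits near (422,240), the pointer blade near (496,230) and the bar near (352,128). I'll zoom on the index and pointer.

```bash
python3 -c "
from h import *
import cv2
a=np.load('w5.npz');p=a['p']
cv2.imwrite('pics/w5c.png',cv2.resize(p[125:175,250:340],None,fx=8,fy=8,interpolation=cv2.INTER_NEAREST)[:,:,::-1])
"
```

```text
(no output)
```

View pics/w5c.png

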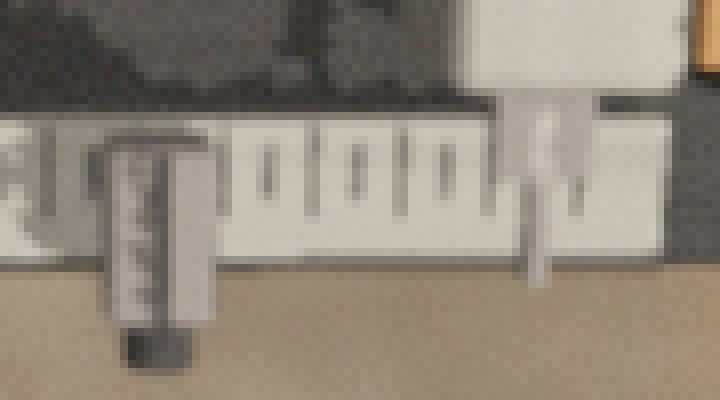

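```bash
python3 -c "
from h import *
a=np.load('w5.npz');p,d,K,T=[a[k] for k in 'pdKT']
t=np.radians(-18.7);cx=np.array([np.cos(t),np.sin(t),0])
i=ray(K,T,269.5,150,.036);q=ray(K,T,316.6,154,.042);b=np.array([.5493,.1660,.094]);print(i,q,q@cx-i@cx,b@cx+.071-i@cx,b@cx+.071-q@cx)
h=[.5493,.1665];path([.5388,.0806,.2394],71.05,[*h,.148],71.3,1)
"
```

```text
[0.562564   0.10662687 0.036     ] [0.59903014 0.09164946 0.042     ] 0.039343051123646944 0.03940040526424854 5.735414060159538e-05
[0.847, -0.18, 0.914] [0.0, 0.0, -0.008] [0.549 0.166 0.148] 71.3
```

Both measures give an opening of 39.4 mm. Now I'll grasp the bar.

Emit:
apply_moves:
  rows:
    - [[0.3,-0.08,0],[0,0,0],1]
    - [[0.6,-0.18,0],[0,0,0],1]
    - [[0.85,-0.18,0],[0,0,0],1]
    - [[0.85,-0.18,0.2],[0,0,0],1]
    - [[0.85,-0.18,0.45],[0,0,0],1]
    - [[0.85,-0.18,0.7],[0,0,0],1]
    - [[0.85,-0.18,0.91],[0,0,0],1]
    - [[0.85,-0.18,0.91],[0,0,0],1]
    - [[0.85,-0.18,0.91],[0,0,0],1]

```text
time: 9.15
ee_pos: [0.5489, 0.1671, 0.1493]
tcp_rot: [-180.0, 0.0, 71.3]
wrist_force: [-0.3, -0.0, 0.3]
opening: 0.0851
grasp_force: 0.0
```

Emit:
apply_moves:
  force: 50
  rows:
    - [[0,0,0],[0,0,0],0.5]
    - [[0,0,0],[0,0,0],0.3]
    - [[0,0,0],[0,0,0],0.2]
    - [[0,0,0],[0,0,0],0.1]
    - [[0,0,0],[0,0,0],0]
    - [[0,0,0],[0,0,0],0]
    - [[0,0,0],[0,0,0],0]
    - [[0,0,0],[0,0,0],0]

```text
time: 9.95
ee_pos: [0.5493, 0.1676, 0.1493]
tcp_rot: [179.9, -0.0, 71.4]
wrist_force: [2.7, -1.4, 1.6]
opening: 0.01
grasp_force: 48.8
```

Emit:
apply_moves:
  rows:
    - [[0,-0.03,0],[0,0,0],0]
    - [[0,-0.07,0],[0,0,0],0]
    - [[0,-0.11,0],[0,0,0],0]
    - [[0,-0.15,0],[0,0,0],0]
    - [[0,-0.19,0],[0,0,0],0]
    - [[0,-0.23,0],[0,0,0],0]
    - [[0,-0.27,0],[0,0,0],0]
    - [[0,-0.31,0],[0,0,0],0]
    - [[0,-0.35,0],[0,0,0],0]
    - [[0,-0.38,0],[0,0,0],0]
    - [[0,-0.394,0],[0,0,0],0]
    - [[0,-0.394,0],[0,0,0],0]
    - [[0,-0.394,0],[0,0,0],0]

```text
time: 11.25
ee_pos: [0.512, 0.1802, 0.1492]
tcp_rot: [179.9, -0.0, 71.4]
wrist_force: [6.1, -1.5, 1.7]
opening: 0.0103
grasp_force: 48.9
```

```bash
python3 -c "
from h import *
import cv2
from workcell import sensors,imaging
o=sensors.get_obs();t=np.radians(-18.7);cx=np.array([np.cos(t),np.sin(t),0])
print(o['ee_pos'],o['tcp_rot'],'moved',(o['ee_pos']-[.5493,.1676,0])@cx,o['wrist_force'])
out=[]
for n,(u0,u1,v0,v1) in dict(top=(195,235,185,240),scene=(225,285,220,280)).items():
    p,d=imaging.camera(n);out.append(cv2.resize(p[v0:v1,u0:u1],(390,int(390*(v1-v0)/(u1-u0))),interpolation=cv2.INTER_CUBIC))
    np.savez(n+'1.npz',p=p)
p,d=imaging.camera('wrist');cv2.imwrite('pics/w6.png',p[:,:,::-1])
H=max(x.shape[0] for x in out);out=[cv2.copyMakeBorder(x,0,H-x.shape[0],0,5,0) for x in out]
cv2.imwrite('pics/chk.png',np.hstack(out)[:,:,::-1])
"
```

```text
[0.51198799 0.18024723 0.14923185] [ 1.79897544e+02 -2.91019341e-02  7.14403043e+01] moved -0.03939718799584995 [ 6.09571019 -1.46579731  1.65573303]
```

View pics/chk.png

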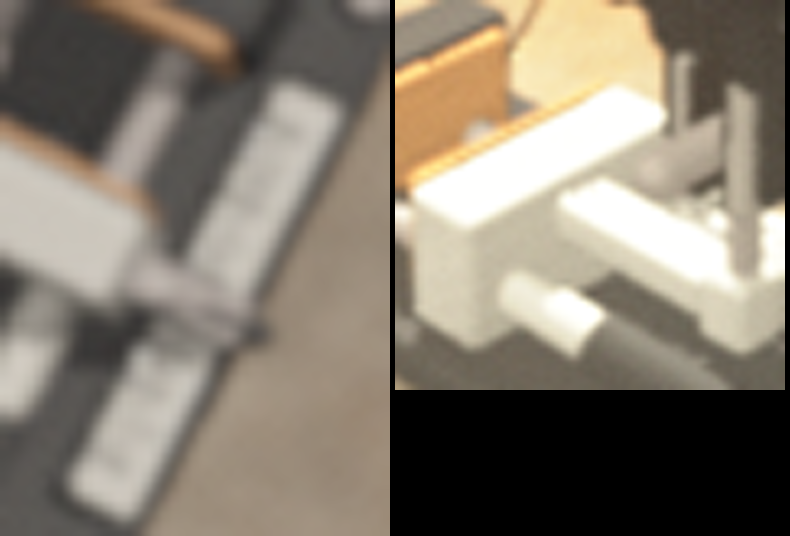

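The pointer lies over the index in the top view, near (190,295) in the crop. The TCP moved 39.4 mm and the spring force is as expected. One numeric slip check: match the jaw's end between the first top image and this one.

```bash
python3 -c "
from h import *
import cv2
a=np.load('top0.npz');p0,_,K,T=[a[k] for k in 'pdKT'];p1=np.load('top1.npz')['p']
t=np.radians(-18.7);cx=np.array([np.cos(t),np.sin(t),0])
S=8;up=lambda x:cv2.resize(x,None,fx=S,fy=S,interpolation=cv2.INTER_CUBIC)
for (u0,u1,v0,v1) in ((200,211,200,216),(198,212,198,217),(203,213,203,217)):
    A=up(p1[v0-2:v1+2,u0-2:u1+2])[2*S:-2*S,2*S:-2*S];B=up(p0[v0-25:v1-8,u0-3:u1+20])
    r=cv2.matchTemplate(B,A,cv2.TM_CCOEFF_NORMED);_,m,_,l=cv2.minMaxLoc(r)
    du,dv=l[0]/S-3,l[1]/S-25;c=((u0+u1)/2,(v0+v1)/2)
    D=ray(K,T,c[0]+du,c[1]+dv,.056)-ray(K,T,*c,.056);print(m,du,dv,D@cx,D)
"
```

```text
0.8514363169670105 8.5 -15.375 0.03985524245776003 [ 0.03749817 -0.01352593  0.        ]
0.8639901876449585 8.25 -15.375 0.03961715492405149 [ 0.03743998 -0.01295525  0.        ]
0.970160961151123 8.0 -15.25 0.0390395459094876 [ 0.03699104 -0.01248     0.        ]
```

The jaw has moved about 39.5 mm, so nothing slipped. Handing in.

```bash
python3 -c "
from workcell import bot
print(bot.job_done())"
```

```text
the job is handed in; nothing more can be done
None
```

I counted the stone first, swinging the tally lever to its stop and letting it spring back; the arm now holds the jaw open about 39.4 mm, pointer over the index as best the images show, with the loupe and flat stone untouched; the job is handed in at about 11.4 s, with no verdict returned.

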